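# Get the spatula out of the half-covered utensil box

## Task

Slide the lid of the steel utensil box all the way open to its end stop, over the fixed cover. Then take out the spatula, which is longer than the opening: tilt it and draw it out handle first, without jamming or levering it hard against the box. Finish while still holding the spatula in the gripper, steady, with all of it at least 5 cm above the box's lid; leave the lid open and the other things on the bench undisturbed.

Things in the scene. Friction and masses are not known exactly. Their poses are not given: they have to be found in the camera images.
- utensil_box: Fixed shallow box of plain sheet steel, 176 mm wide (its x), 366 mm long (its y), 3 mm walls 70 mm high; guide rails on the long sides reach 82 mm. Origin: centre of its underside, on the bench; z up. Inner floor 6 mm above the bench. The half at +y is closed for good by a fixed cover (edge at y = 0, underside 67 mm, top 70 mm above the bench); the half at -y by the sliding lid.
- opening (a point): Centre of the opening that the fully opened lid leaves, 70 mm above the bench, level with the wall tops. The opening is 170 mm wide (box x) and 170 mm long (box y): from the opened lid's edge, 10 mm short of the fixed cover's edge, to the inner face of the end wall at -y. Axes as the box.
- lid (a joint): Travel of the sliding lid in m: 0 shut, 0.17 fully open at its end stop; it grows as the lid moves along the box's +y over the fixed cover. It starts between 0 and 0.05. It stays where it is left and resists with about 2 N.
- lid_tab (a point): Centre of the black pull tab on the sliding lid. The tab stands upright in the middle of the lid: 14 mm thick along the box's y, 50 mm along its x; its top is 16 mm above this point and the lid's top face 16 mm below it (75 mm above the bench). The lid plate is 175 mm long along y and 170 mm wide.
- spatula_mid (a point): Middle of the spatula, 8 mm above its underside. It is 311 mm long, about 80 g, and lies flat on the box's inner floor roughly along the box's y: its x axis along its length towards the blade (under the fixed cover), z up. Handle: from 155 to 30 mm before this point, 24 mm wide, 16 mm thick; shaft 12 mm wide; blade: last 89 mm, 52 mm wide, 10 mm thick.
- spatula_handle (a point): Point on the centre line of the spatula's handle, 80 mm before the middle (75 mm from the handle's end), half-way up; the handle is 24 mm wide here. Same axes. Under the opening once the lid is open.
- spatula_butt (a point): End of the spatula's handle, on its centre line. Same axes.
- spatula_tip (a point): End of the spatula's blade, on its centre line. Same axes.
- peeler: Peeler, 170 mm, to the left of the box; to be left alone.
- scrubber: Scrubbing brush with bow handle, 132 mm, right; to be left alone.
- timer: Round kitchen timer, 68 mm, right; to be left alone.

How it is judged:
On the way:
1. the lid is at its open end stop (within 8 mm), the spatula still in the box (value of joint lid above 0.162 m and height (world z) of each of spatula_tip, spatula_butt below 0.06 m), for 0.2 s.
At the end, for the whole second after the job is handed in: The lid is open to within 12 mm of its end stop; the spatula is held between the fingers (contact over 1 N), nearly still (under 30 mm/s), does not touch the box, and its middle and both ends are at least 120 mm above the bench (45 mm above the lid's plate) (value of joint lid above 0.158 m and height (world z) of each of spatula_tip, spatula_butt, spatula_mid above 0.12 m and contact force between the fingers and spatula above 1 N and contact force between spatula and utensil_box below 0.1 N and linear speed of spatula below 0.03 m/s); the arm keeps its last pose, push and grip.
It fails at once if the spatula is jammed or levered against the box (over 30 N) (contact force between spatula and utensil_box above 30 N).
It fails at once if another thing on the bench is moved by more than 30 mm (distance of any of peeler, scrubber, timer from where it was at the start of the episode above 0.03 m).
It also fails if it takes over 54 s, if anything falls off the work surface, if the arm or the gripper's body presses on something with over 40 N, if the wrist force passes 120 N, or if a joint passes its speed limit or range.

## Robot

A 6-joint arm with a two-finger parallel gripper is mounted at the origin on a cart in front of the work surface, level with it; the furniture and walls round the work are solid. World frame = base frame: x ahead of the robot, y to its left, z up, the work surface at z = 0. Lengths are in m, angles in rad, forces in N, time in s.
With the tool pointing down it reaches from about 0.25 to 0.8 m from the base axis. Payload 8.5 kg.
Tool frame: the origin (TCP) lies at the very end of the fingers, on their centre line; the grasp point (between the pads) lies pinch_z behind it (pinch_z is the distance from the TCP to the grasp point, in m); z points along the fingers, y is the line along which they close (so a half turn about z gives the same grasp; the last joint's range is limited). The gripper opens to 85 mm and grips with 20 to 120 N. Pads are 22 mm wide; open, the fingers measure 114 mm over their backs; the gripper's body (76 mm by 85 mm) begins 54 mm behind the grasp point. The pads swing forward as they close: fully open they stand 13 mm farther back than shut.
Start: joints at [1.327, 0.238, -0.013, 1.319, 0, 1.571], TCP at [0.127, 0.509, 0.206] pointing down, gripper open.
Joint ranges: [-2.66, 2.66], [-1.03, 1.9], [-1.14, 1.46], [-1.82, 2.27], [-1.45, 1.34], [-3.14, 3.14]. Speed limits (rad/s): [2.22, 2.22, 2.79, 3.14, 3.14, 3.14].

## Interface

Orientations are given as a rotation vector (axis times angle).
In Python, from cell import get_state, capture, job_done, find_in, pinch_z gives the robot as it stands.
- The arm moves only by the tool play_rows, never from a script. Its argument "series" is one flat list of numbers, 4 for each row, row after row: the shift along the tool's x, y, z in cm, then the turn about the tool's z in rad. A call has 1 to 12 rows; each row shifts and turns the commanded pose from where the row before left it, along the tool's axes as they then stand; what a row does not reach is not made up. A row lasts 1/10 s, in which the tool goes at most 50 mm and 8.59 degrees, less where a joint would pass 70% of its speed; a pose out of reach is approached as far as the arm can. A call with a gripper value outside its range is refused whole. "claw" is the opening, from 0 (shut) to 1 (fully open), set as the call begins (left out, the last holds). The fingers move at their own pace and stop on an object; "grip_force" is the grip in N (left out, the last holds). Time passes only in rows, so rows that do not move let the fingers close. It gives the time, the measured TCP pose, the force, the opening and the grip force at its end, in the units of the state.
- get_state(): the state, without advancing time (a new reading comes with each control period).
- capture(name): name is "scene" or "top" or "wrist"; returns a dict with "image" (384x512x3 uint8, red, green, blue), "fx", "fy", "cx", "cy" (pixels), "eye" and "rotation" of the camera in the world; the wrist camera has in their place "hand_eye" (4x4, takes a point from camera to tool coordinates, whose origin is the TCP and whose axes are the flange's). Camera axes: x right, y down, z forward; pixel columns grow to the right and rows downward; lengths in m; the calibration is good to about 2 mm. A picture is of the moment at which its call begins: read the wrist's pose just before it. There is no depth.
- job_done(): hands the job in; it is judged then, once.
Trained networks look in a picture, given as the dict that the camera call returned (one of the last four; its "shot" number tells which), for a name from the list of things; names that differ only in an ending like _2 or _b are one class to them, and where a whole thing is asked for, a point or a joint stands for the part that bears it (a point fixed in the world has none). Each returns a list of dicts, best first, with "p" (0 to 1); they miss things now and then, are a little off and sometimes report something else, mostly with a low value. They report only what shows in the picture. A call takes as long as a camera call.
- find_in(query, picture): "position" ([x, y, z] in m, in world coordinates, good to about 4 mm: the middle of the surface that is visible of it).
The state is a dict: "time": time; "joints": joint angles; "joint_vel": joint speeds; "effort": joint torques, N m; "eef_pos": TCP position; "tool_rot": TCP orientation; "wrist_force": force on the tool from outside, world axes, zero at the start; "torque": the same for the moment, N m; "grip_width": finger opening in m; "grip_force": force on a finger pad.
Only numpy, scipy, OpenCV 4.12 (cv2) and the standard library are available. Lean on these libraries where they do the work, as an engineer would, in place of code of your own. Each camera call takes 0.05 s, during which the arm holds its last target. There are 200 camera calls.

## Working session

There is one attempt and no reset: what is moved stays moved. The work goes in short steps, Python scripts to look and compute and a tool call to move; the robot and the scene stay as the last step left them, time stands still between calls to the robot, and variables do not carry over. Pictures are saved under pics/ and viewed, at most 10 in all, crops included, and the job is handed in when it is done.

Besides the shell and the picture viewer there is one more tool, called after ">>>" as name(argument=value, ...), one argument or row to a line, values as JSON. play_rows: Moves the arm, as the interface text tells. Its arguments: {"type":"object","properties":{"series":{"type":"array","items":{"type":"number"}},"claw":{"type":"number"},"grip_force":{"type":"number"}},"required":["series"]}

```bash
mkdir -p pics; python3 - <<'E'
from cell import *
import cv2, cell
s=get_state(); print(s, pinch_z if not callable(pinch_z) else pinch_z())
for n in ["top","scene"]:
    c=capture(n); cv2.imwrite(f"pics/{n}0.png",c["image"][:,:,::-1])
    print(n,c["fx"],c["cx"],c["cy"],c["eye"],c["rotation"])
    for q in ["utensil_box","lid_tab","lid","spatula_handle","peeler","scrubber","timer"]:
        print(q,[(d["p"],d["position"]) for d in find_in(q,c)[:2]])
E
```

```text
{'time': 0.0, 'joints': array([ 1.32701610e+00,  2.38794778e-01, -1.42423582e-02,  1.31919532e+00,
        3.99600749e-06,  1.57078789e+00]), 'joint_vel': array([ 0.00064579, -0.00022617,  0.00115011, -0.00046978,  0.00057085,
       -0.00012302]), 'effort': array([ 6.85608738e-04, -5.38772142e+01,  3.46441090e+01,  1.85143144e-02,
        7.73919032e-05,  4.08133431e-06]), 'eef_pos': array([0.12661228, 0.50904656, 0.20507494]), 'tool_rot': array([-3.81946620e-01, -3.11810745e+00,  2.23823396e-03]), 'wrist_force': array([ 0.26843483, -0.05413287, -1.67531005]), 'torque': array([0.05976242, 0.01862387, 0.01434471]), 'grip_force': 0.0, 'grip_width': 0.08528807634902208} 0.0187
top 377.00855273725216 256.34379046616425 193.3353220560317 [ 0.33176233 -0.05543692  1.39314624] [-2.142922    2.1120343  -0.19343485]
utensil_box []
lid_tab [(0.61, [0.4662, -0.0475, 0.0764]), (0.57, [0.4621, 0.0247, 0.072])]
lid [(0.79, [0.4707, -0.0501, 0.0744])]
spatula_handle [(0.16, [0.4608, 0.0242, 0.0709])]
peeler [(0.54, [0.4558, 0.3716, 0.0128])]
scrubber [(0.79, [0.6206, -0.3948, 0.031])]
timer [(0.79, [0.5851, -0.5161, 0.0291])]
scene 428.2690090282365 248.22750957943953 192.24160740122068 [-0.30337726 -0.93767163  1.08612084] [-2.11223335  0.87810282 -0.40153155]
utensil_box [(0.87, [0.4443, -0.0133, 0.0725])]
lid_tab [(0.95, [0.4706, -0.0566, 0.0752])]
lid [(0.62, [0.469, -0.0547, 0.0771])]
spatula_handle []
peeler [(0.48, [0.4585, 0.3649, 0.0115]), (0.2, [0.6144, -0.409, 0.0304])]
scrubber [(0.66, [0.6187, -0.4113, 0.0301])]
timer [(0.79, [0.5737, -0.5311, 0.0335])]
```

View pics/top0.png

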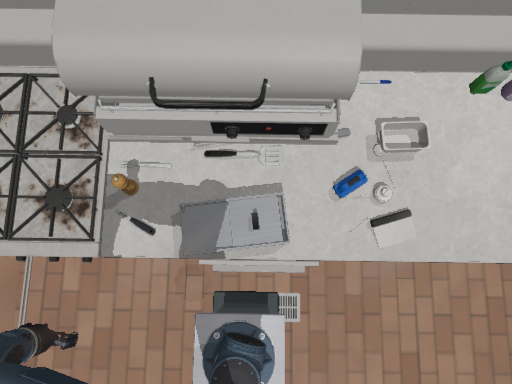

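View pics/scene0.png

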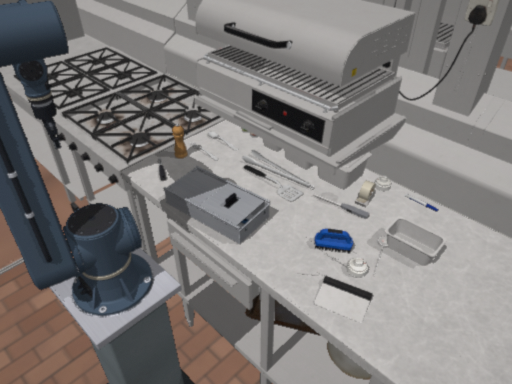

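```bash
cat > h.py <<'E'
from cell import *
import numpy as np, cv2
from scipy.spatial.transform import Rotation as R
def cam(c):
    if "eye" in c: return np.array(c["eye"]), R.from_rotvec(c["rotation"]).as_matrix() if np.size(c["rotation"])==3 else np.array(c["rotation"])
    s=c["state"]; T=np.eye(4); T[:3,:3]=R.from_rotvec(s["tool_rot"]).as_matrix(); T[:3,3]=s["eef_pos"]
    T=T@np.array(c["hand_eye"]); return T[:3,3],T[:3,:3]
def pix2w(c,u,v,z):
    e,M=cam(c); d=M@np.array([(u-c["cx"])/c["fx"],(v-c["cy"])/c["fy"],1]); return e+d*(z-e[2])/d[2]
def w2pix(c,p):
    e,M=cam(c); q=M.T@(np.array(p)-e); return np.array([c["fx"]*q[0]/q[2]+c["cx"],c["fy"]*q[1]/q[2]+c["cy"]])
def shot(n):
    s=get_state(); c=capture(n); c["state"]=s; return c
E
python3 - <<'E'
from h import *
c=shot("top"); np.save("top.npy",c,allow_pickle=True)
im=c["image"][185:265,165:300,::-1]
cv2.imwrite("pics/crop1.png",cv2.resize(im,None,fx=5.9,fy=5.9,interpolation=cv2.INTER_CUBIC))
for p in [(286,195),(288,243),(180,205),(183,255)]: print(pix2w(c,*p,0.08))
print(pix2w(c,255,219,0.1))
E
```

```text
[ 0.56661835 -0.16016197  0.08      ]
[ 0.39811491 -0.16711239  0.08      ]
[0.52538133 0.21286172 0.08      ]
[0.35197325 0.1937744  0.08      ]
[ 0.47751649 -0.051818    0.1       ]
```

View pics/crop1.png

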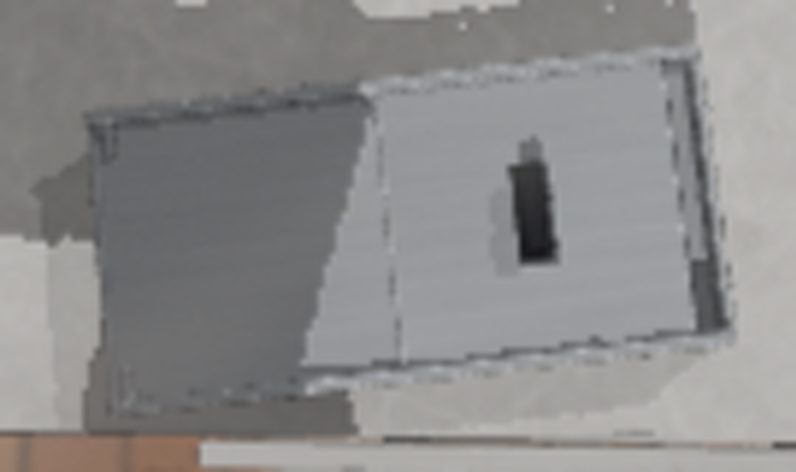

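```bash
python3 - <<'E'
from h import *
c=np.load("top.npy",allow_pickle=True).item()
w=lambda x,y,z: pix2w(c,165+x/5.9,185+y/5.9,z)
P=[w(*p,0.08)[:2] for p in [(690,50),(728,332),(90,117),(115,412)]]
Q=np.array([(.088,-.183),(-.088,-.183),(.088,.183),(-.088,.183)])
P=np.array(P); pc=P.mean(0); H=Q.T@(P-pc); a=np.arctan2(H[0,1]-H[1,0],H[0,0]+H[1,1])
Rm=np.array([[np.cos(a),-np.sin(a)],[np.sin(a),np.cos(a)]])
print("centre",pc,"yaw",a,"res",P-pc-Q@Rm.T)
t=np.mean([w(*p,0.107) for p in [(511,165),(545,160),(555,262),(521,265)]],0); print("tab",t, "in box",Rm.T@(t[:2]-pc))
t0=w(528,155,.107)-w(540,264,.107);print(np.arctan2(t0[1],t0[0]))
s=get_state(); M=R.from_rotvec(s["tool_rot"]).as_matrix(); print(M)
op=pc+Rm@[0,-.095]; print("opening",op,"lid travel", (Rm.T@(t[:2]-pc))[1]+.0875+.0,)
E
```

```text
centre [0.4636465  0.02159874] yaw 0.1350656396801098 res [[-0.00359361  0.0020684 ]
 [ 0.00298446  0.00311808]
 [-0.00020617 -0.00278369]
 [ 0.00081531 -0.00240279]]
tab [ 0.46964483 -0.05309341  0.107     ] in box [-0.004114  -0.0748196]
0.12399087240279937
[[-9.70420648e-01  2.41420304e-01 -5.39158285e-05]
 [ 2.41420308e-01  9.70420645e-01 -8.71502984e-05]
 [ 3.12811815e-05 -9.75888249e-05 -9.99999995e-01]]
opening [ 0.47643876 -0.07253604] lid travel 0.012680396047760861
```

>>> play_rows(
  series=[-2.4, -2.475, 0, 0, -2.4, -2.475, 0, 0, -2.4, -2.475, 0, 0, -2.4, -2.475, 0, 0, -2.4, -2.475, 0, 0, -2.4, -2.475, 0, 0, -2.4, -2.475, 0, 0, -2.4, -2.475, 0, 0, -2.4, -2.475, 0, 0, -2.4, -2.475, 0, 0, -2.4, -2.475, 0, 0, -2.4, -2.475, 0, 0],
  claw=0,
)

```text
time: 2.05
eef_pos: [0.335, 0.1504, 0.206]
tool_rot: [0.382, 3.118, 0.001]
wrist_force: [0.2, 0.4, -0.1]
grip_width: -0.0001
grip_force: 0.0
```

>>> play_rows(
  series=[-2.4, -2.475, 0, 0, -2.4, -2.475, 0, 0, -2.4, -2.475, 0, 0, -2.4, -2.475, 0, 0, -2.4, -2.475, 0, 0, -2.4, -2.475, 0, 0, -2.4, -2.475, 0, 0, -2.4, -2.475, 0, 0, 0, 0, 0, 0.15, 0, 0, 0, 0.15, 0, 0, 0, 0.15, 0, 0, 0, 0.15],
)

```text
time: 3.25
eef_pos: [0.4731, -0.087, 0.2057]
tool_rot: [-1.296, -2.862, 0.0]
wrist_force: [0.3, 0.4, 0.2]
grip_width: 0.0003
grip_force: 0.0
```

>>> play_rows(
  series=[0, 0, 0, 0.15, 0, 0, 0, 0.15, 0, 0, 0, 0.15, 0, 0, 0, 0.15, 0, 0, 0, 0, 0, 0, 0, 0],
)

```text
time: 3.85
eef_pos: [0.473, -0.0868, 0.2057]
tool_rot: [2.071, 2.363, -0.0]
wrist_force: [-0.3, -0.3, 0.2]
grip_width: -0.0001
grip_force: 0.0
```

```bash
cat >> h.py <<'E'
C=np.array([.4617,.0215]); YAW=.13
B=np.array([[np.cos(YAW),-np.sin(YAW)],[np.sin(YAW),np.cos(YAW)]])
def rep(tx=None,ty=None):
    s=get_state(); M=R.from_rotvec(s["tool_rot"]).as_matrix(); p=s["eef_pos"]
    print("t",s["time"],"box",B.T@(p[:2]-C),"z",p[2],"toolx in box",B.T@M[:2,0],"F",s["wrist_force"],"w",s["grip_width"],s["grip_force"],"q",s["joints"].round(2))
    if tx is not None:
        d=np.r_[C+B@np.array([tx,ty])-p[:2],0]; print("need tool cm",100*M.T@d)
E
python3 - <<'E'
from h import *
rep(0,-.11)
c=shot("wrist"); cv2.imwrite("pics/w1.png",c["image"][:,:,::-1])
for q in ["lid_tab"]: 
  pass
print(find_in("lid_tab",c)[:1] if "shot" in c else 0)
for p in [(0,-.0748),(-.025,-.0748),(.025,-.0748)]: print(w2pix(c,np.r_[C+B@np.array(p),.107]))
E
```

```text
t 3.85 box [-0.00279976 -0.10884936] z 0.2057465582114188 toolx in box [-0.00149713  0.99999887] F [-0.33177785 -0.26011872  0.24952733] w -0.00010522881343786062 0.0 q [-0.18  0.16 -0.11  1.3  -0.    1.26]
need tool cm [-1.15482734e-01  2.79802974e-01  1.72071128e-05]
[{'position': [0.473, -0.0382, 0.0748], 'p': 0.8}]
[255.0560231 152.6686887]
[229.18141638 152.63852859]
[280.93306649 152.69885166]
```

View pics/w1.png

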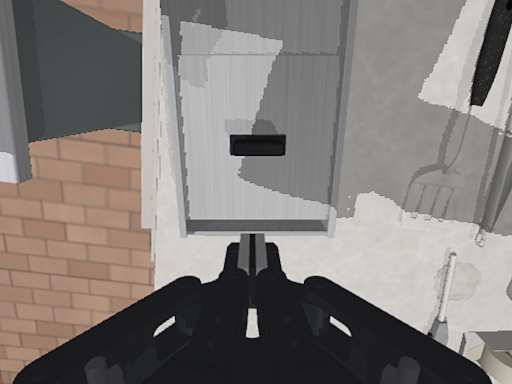

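>>> play_rows(
  series=[-0.2, 0.4, 2, 0, 0, 0, 2, 0, 0, 0, 2, 0, 0, 0, 2, 0, 0, 0, 2, 0, 0, 0, 1.6, 0, 0, 0, 0.3, 0, 0, 0, 0, 0],
)

```text
time: 4.75
eef_pos: [0.477, -0.0883, 0.0866]
tool_rot: [-2.074, -2.359, 0.001]
wrist_force: [0.6, -0.2, 0.7]
grip_width: 0.0003
grip_force: 0.0
```

>>> play_rows(
  series=[1, 0, 0, 0, 1, 0, 0, 0, 1, 0, 0, 0, 1, 0, 0, 0, 1, 0, 0, 0, 1, 0, 0, 0, 1, 0, 0, 0, 1, 0, 0, 0, 1, 0, 0, 0, 1, 0, 0, 0],
)

```text
time: 5.75
eef_pos: [0.4645, 0.0117, 0.0867]
tool_rot: [2.076, 2.358, -0.0]
wrist_force: [0.3, -0.0, -0.6]
grip_width: -0.0002
grip_force: 0.0
```

```bash
sed -i 's/\.4617,/.4645,/' h.py; python3 - <<'E'
from h import *
rep(0,.0645)
E
```

```text
t 5.75 box [-0.00129382 -0.00967796] z 0.08670424057720749 toolx in box [0.00293334 0.99999569] F [ 0.34468476 -0.02283828 -0.55089624] w -0.0002055017446321112 0.0 q [ 0.03  0.21 -0.37  0.99 -0.    1.47]
need tool cm [ 7.41814340e+00  1.07622600e-01 -8.67860828e-04]
```

>>> play_rows(
  series=[1, 0, 0, 0, 1, 0, 0, 0, 1, 0, 0, 0, 1, 0, 0, 0, 1, 0, 0, 0, 1, 0, 0, 0, 0.4, 0, 0, 0],
)

```text
time: 6.45
eef_pos: [0.4563, 0.0754, 0.0867]
tool_rot: [-2.075, -2.359, 0.0]
wrist_force: [0.2, -0.0, 0.4]
grip_width: 0.0002
grip_force: 0.0
```

```bash
python3 - <<'E'
from h import *
rep(0,.0645)
c=shot("wrist"); cv2.imwrite("pics/w2.png",c["image"][:,:,::-1])
for q in ["lid_tab","spatula_handle","spatula_butt"]: print(q,[(d['p'],d['position'],B.T@(np.array(d['position'])[:2]-C)) for d in find_in(q,c)[:1]])
E
```

```text
t 6.45 box [-0.00111088  0.05449103] z 0.08669950053753307 toolx in box [0.00225163 0.99999746] F [ 0.18090646 -0.03913567  0.35497663] w 0.00018411532697930168 0.0 q [ 0.16  0.21 -0.38  0.99  0.    1.61]
need tool cm [1.00114505e+00 1.08834108e-01 2.58727531e-05]
lid_tab [(0.93, [0.4677, 0.0316, 0.0768], array([0.0044823 , 0.00959995]))]
spatula_handle []
spatula_butt []
```

View pics/w2.png

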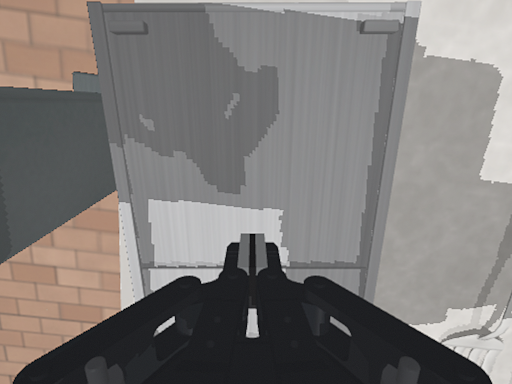

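```bash
python3 - <<'E'
from h import *
c=shot("wrist"); print("tcp px",w2pix(c,c["state"]["eef_pos"]))
for p in [(0,.0,.07),(0,.013,.075),(.085,.183,.07),(-.085,.183,.07),(0,.0715,.107),(0,.1415,.075)]: print(p,w2pix(c,np.r_[C+B@np.array(p[:2]),p[2]]))
print(c["hand_eye"])
a=shot("scene")["image"][150:260,140:300,::-1]; b=shot("top")["image"][150:290,160:300,::-1]
a=cv2.resize(a,None,fx=3,fy=3,interpolation=cv2.INTER_CUBIC); b=cv2.resize(b,(330,330),interpolation=cv2.INTER_CUBIC)
cv2.imwrite("pics/ab.png",np.hstack([a[:330,:450],b]))
E
```

```text
tcp px [252.04622793 229.08087758]
(0, 0.0, 0.07) [253.6830734  282.05662835]
(0, 0.013, 0.075) [253.691736   271.41046455]
(0.085, 0.183, 0.07) [400.63255539  11.65246315]
(-0.085, 0.183, 0.07) [106.18117681  12.8284731 ]
(0, 0.0715, 0.107) [253.82433937 215.81769644]
(0, 0.1415, 0.075) [253.40977998  88.5505738 ]
[[-4.74480432e-04 -9.51042275e-01 -3.09060457e-01  7.97645994e-02]
 [ 9.99999494e-01 -1.77265110e-04 -9.89753206e-04  1.64509786e-04]
 [ 8.86511505e-04 -3.09060771e-01  9.51041878e-01 -1.67496870e-01]
 [ 0.00000000e+00  0.00000000e+00  0.00000000e+00  1.00000000e+00]]
```

View pics/ab.png

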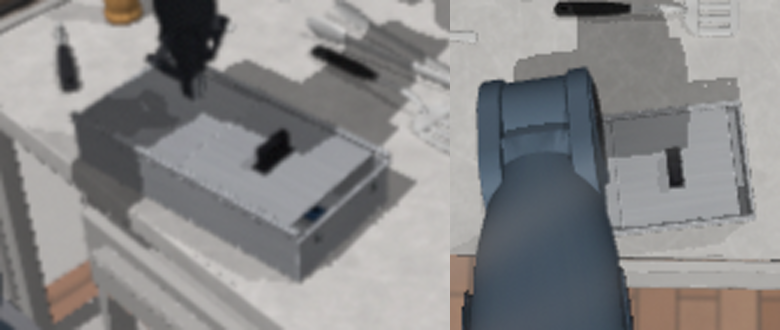

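```bash
python3 - <<'E'
from h import *
s=shot("scene"); t=shot("top")
for c,n in ((s,"s"),(t,"t")):
    for y in (-.0748,):
      for x in (-.025,.025):
        for z in (.107,.075): print(n,x,z,w2pix(c,np.r_[C+B@np.array((x,y)),z]))
    print("tcp",w2pix(c,c["state"]["eef_pos"]))
# dark blobs around the tab
for c,(r0,r1,c0,c1) in ((s,(185,215,215,250)),(t,(205,240,240,270))):
    g=c["image"].max(2)[r0:r1,c0:c1]; print("dark box",[(int(a.min()),int(a.max())) for a in (np.nonzero(g<70)[1]+c0,np.nonzero(g<70)[0]+r0)])
a=np.vstack([cv2.resize(s["image"][175:225,190:265,::-1],(600,400),interpolation=cv2.INTER_CUBIC)])
cv2.imwrite("pics/sc.png",a)
E
```

```text
s -0.025 0.107 [226.62180149 200.07896088]
s -0.025 0.075 [227.01015528 206.88721243]
s 0.025 0.107 [235.52153301 192.9166084 ]
s 0.025 0.075 [235.78730971 199.68524307]
tcp [204.76505523 187.630304  ]
t -0.025 0.107 [256.0736687  226.99120245]
t -0.025 0.075 [256.05822111 227.8282551 ]
t 0.025 0.107 [254.39552132 212.53789848]
t 0.025 0.075 [254.41999623 213.7122899 ]
tcp [218.62371182 224.93174351]
dark box [(225, 237), (193, 207)]
dark box [(252, 258), (213, 228)]
```

View pics/sc.png

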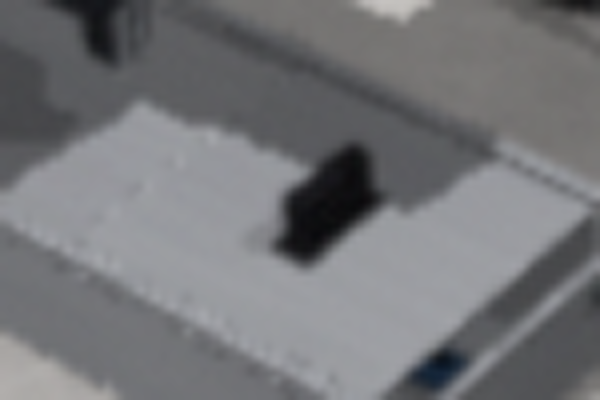

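>>> play_rows(
  series=[0, 0, 0.5, 0, 0, 0, 0.5, 0, 0, 0, 0.3, 0, 0, 0, 0, 0],
)

```text
time: 7.3
eef_pos: [0.456, 0.0743, 0.0731]
tool_rot: [-2.076, -2.357, 0.002]
wrist_force: [-0.7, -1.2, -0.5]
grip_width: -0.0002
grip_force: 0.0
```

>>> play_rows(
  series=[0, 0, 0.2, 0, 0, 0, 0.2, 0],
)

```text
time: 7.5
eef_pos: [0.4566, 0.0744, 0.0697]
tool_rot: [2.076, 2.358, 0.0]
wrist_force: [0.8, -0.3, -0.1]
grip_width: 0.0003
grip_force: 0.0
```

>>> play_rows(
  series=[0, 0, 0.2, 0, 0, 0, 0, 0],
)

```text
time: 7.7
eef_pos: [0.4563, 0.0744, 0.0675]
tool_rot: [-2.076, -2.358, 0.001]
wrist_force: [-1.0, -0.0, -0.1]
grip_width: 0.0002
grip_force: 0.0
```

>>> play_rows(
  series=[0, 0, 0.3, 0, 0, 0, 0.3, 0, 0, 0, 0.2, 0, 0, 0, 0, 0],
)

```text
time: 8.1
eef_pos: [0.4562, 0.0743, 0.0594]
tool_rot: [-2.076, -2.358, 0.001]
wrist_force: [0.7, 0.2, 0.6]
grip_width: -0.0001
grip_force: 0.0
```

>>> play_rows(
  series=[0, 0, 0.3, 0, 0, 0, 0, 0],
)

```text
time: 8.3
eef_pos: [0.4563, 0.0744, 0.0564]
tool_rot: [-2.076, -2.358, 0.001]
wrist_force: [0.1, -0.4, -0.4]
grip_width: -0.0001
grip_force: 0.0
```

>>> play_rows(
  series=[0, 0, 0.2, 0, 0, 0, 0, 0],
)

```text
time: 8.5
eef_pos: [0.4564, 0.0744, 0.0545]
tool_rot: [-2.076, -2.358, 0.0]
wrist_force: [0.1, -1.2, 0.0]
grip_width: -0.0001
grip_force: 0.0
```

>>> play_rows(
  series=[0, 0, 0.2, 0, 0, 0, 0, 0],
)

```text
time: 8.7
eef_pos: [0.4564, 0.0744, 0.0525]
tool_rot: [-2.076, -2.358, 0.0]
wrist_force: [-0.9, -0.5, -0.4]
grip_width: -0.0001
grip_force: 0.0
```

>>> play_rows(
  series=[0, 0, 0.2, 0, 0, 0, 0, 0],
)

```text
time: 8.9
eef_pos: [0.4564, 0.0744, 0.0505]
tool_rot: [-2.076, -2.358, 0.0]
wrist_force: [0.5, -0.0, -0.7]
grip_width: 0.0001
grip_force: 0.0
```

>>> play_rows(
  series=[0, 0, 0.2, 0, 0, 0, 0, 0],
)

```text
time: 9.1
eef_pos: [0.4563, 0.0744, 0.0485]
tool_rot: [-2.076, -2.358, 0.001]
wrist_force: [0.1, -0.3, 0.7]
grip_width: 0.0001
grip_force: 0.0
```

>>> play_rows(
  series=[0, 0, 0.2, 0, 0, 0, 0, 0],
)

```text
time: 9.3
eef_pos: [0.4564, 0.0744, 0.0465]
tool_rot: [-2.076, -2.358, 0.0]
wrist_force: [0.3, -0.8, 1.0]
grip_width: -0.0
grip_force: 0.0
```

```bash
python3 - <<'E'
from h import *
rep()
s=shot("scene"); print("tcp",w2pix(s,s["state"]["eef_pos"]))
cv2.imwrite("pics/sc2.png",cv2.resize(s["image"][145:225,160:265,::-1],(788,600),interpolation=cv2.INTER_CUBIC))
E
```

```text
t 9.3 box [-0.00121073  0.05347058] z 0.04649297648804222 toolx in box [0.00299709 0.9999955 ] F [ 0.25494151 -0.77450091  1.02068443] w -1.656059343625791e-05 0.0 q [ 0.16  0.25 -0.44  0.88 -0.    1.61]
tcp [205.48234857 195.87441389]
```

View pics/sc2.png

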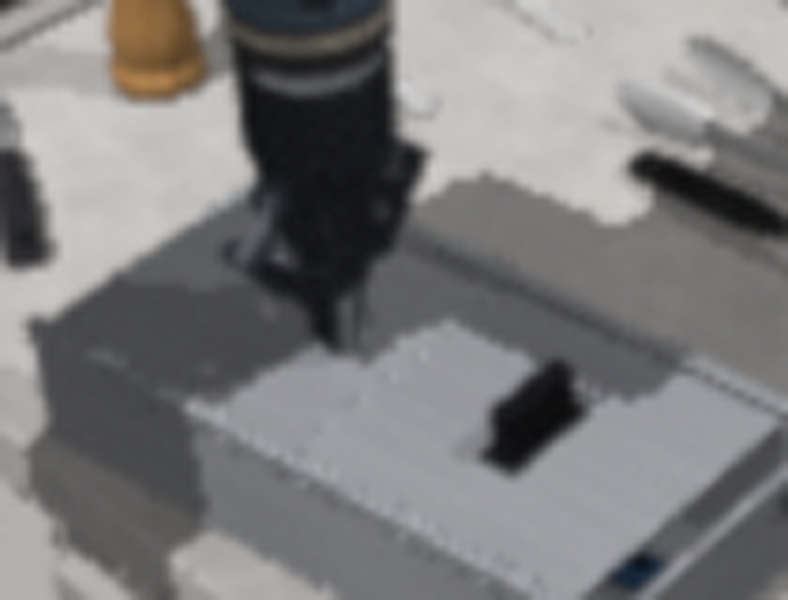

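>>> play_rows(
  series=[0, 0, 0.2, 0, 0, 0, 0, 0],
)

```text
time: 9.55
eef_pos: [0.4564, 0.0744, 0.0445]
tool_rot: [-2.076, -2.358, 0.0]
wrist_force: [-0.2, 0.2, -0.4]
grip_width: 0.0
grip_force: 0.0
```

>>> play_rows(
  series=[0, 0, 0.2, 0, 0, 0, 0, 0],
)

```text
time: 9.75
eef_pos: [0.4567, 0.0744, 0.0444]
tool_rot: [2.075, 2.357, 0.001]
wrist_force: [-6.6, -1.6, 25.1]
grip_width: 0.0002
grip_force: 12.3
```

>>> play_rows(
  series=[0, 0, -2, 0, 0, 0, -2, 0, 0, 0, -2, 0, -3.3, 0, 0, 0, -3.3, 0, 0, 0, -3.3, 0, 0, 0, -3.3, 0, 0, 0, -3.3, 0, 0, 0, 0, 0, 2, 0, 0, 0, 2.3, 0, 0, 0, 0, 0],
)

```text
time: 10.85
eef_pos: [0.4753, -0.0893, 0.0575]
tool_rot: [-2.074, -2.354, 0.004]
wrist_force: [-0.2, 0.5, 0.7]
grip_width: 0.0
grip_force: 0.0
```

>>> play_rows(
  series=[1, 0, 0, 0, 1, 0, 0, 0, 1, 0, 0, 0, 1, 0, 0, 0, 1, 0, 0, 0],
)

```text
time: 11.35
eef_pos: [0.4714, -0.0387, 0.0604]
tool_rot: [2.074, 2.358, 0.001]
wrist_force: [-0.5, -1.5, 2.8]
grip_width: -0.0
grip_force: 1.2
```

```bash
python3 - <<'E'
from h import *
rep(0,.0645)
E
```

```text
t 11.35 box [-0.00094937 -0.06055743] z 0.06038395494523784 toolx in box [0.00238426 0.99999692] F [-0.49235165 -1.46192295  2.80893482] w -4.3775890792167535e-05 1.1937462631613016 q [-0.08  0.25 -0.4   0.92 -0.    1.36]
need tool cm [ 1.25059307e+01  6.51305385e-02 -8.51931321e-03]
```

>>> play_rows(
  series=[1, 0, 0, 0, 1, 0, 0, 0, 1, 0, 0, 0, 1, 0, 0, 0, 1, 0, 0, 0, 1, 0, 0, 0, 1, 0, 0, 0, 1, 0, 0, 0, 1, 0, 0, 0, 1, 0, 0, 0, 1, 0, 0, 0, 0.6, 0, 0, 0],
)

```text
time: 12.55
eef_pos: [0.4561, 0.0763, 0.0596]
tool_rot: [-2.075, -2.358, 0.0]
wrist_force: [0.6, -2.6, 2.6]
grip_width: -0.0001
grip_force: 1.1
```

>>> play_rows(
  series=[0.2, 0, 0, 0, 0.2, 0, 0, 0],
)

```text
time: 12.75
eef_pos: [0.4556, 0.0795, 0.0597]
tool_rot: [-2.076, -2.358, 0.001]
wrist_force: [-0.4, -2.0, 1.8]
grip_width: -0.0002
grip_force: 1.0
```

>>> play_rows(
  series=[0.2, 0, 0, 0, 0.2, 0, 0, 0],
)

```text
time: 12.95
eef_pos: [0.4551, 0.0832, 0.0596]
tool_rot: [-2.076, -2.357, 0.001]
wrist_force: [-0.9, -2.0, 1.3]
grip_width: 0.0002
grip_force: 1.0
```

```bash
python3 - <<'E'
from h import *
rep(0,.0645)
E
```

```text
t 12.95 box [-0.00127301  0.06239365] z 0.059643094702615466 toolx in box [0.00340284 0.99999419] F [-0.90237589 -2.04440684  1.26838003] w 0.0001602201071012103 1.0398681065998971 q [ 0.18  0.23 -0.42  0.92 -0.    1.63]
need tool cm [ 2.11066946e-01  1.26583415e-01 -9.18468467e-05]
```

Keep creeping until the stop shows in the force.

>>> play_rows(
  series=[0.2, 0, 0, 0, 0.1, 0, 0, 0],
)

```text
time: 13.15
eef_pos: [0.455, 0.0836, 0.0597]
tool_rot: [2.075, 2.353, -0.007]
wrist_force: [1.3, -20.4, 2.9]
grip_width: -0.0004
grip_force: 10.2
```

>>> play_rows(
  series=[0.2, 0, 0, 0, 0.1, 0, 0, 0],
)

```text
time: 13.35
eef_pos: [0.4551, 0.0836, 0.0598]
tool_rot: [2.074, 2.347, -0.013]
wrist_force: [3.8, -36.9, 4.5]
grip_width: -0.0002
grip_force: 18.6
```

>>> play_rows(
  series=[0.2, 0, 0, 0, 0.1, 0, 0, 0],
)

```text
time: 13.55
eef_pos: [0.4551, 0.0835, 0.0598]
tool_rot: [2.073, 2.341, -0.02]
wrist_force: [5.9, -52.6, 5.8]
grip_width: 0.0002
grip_force: 27.0
```

>>> play_rows(
  series=[-1, 0, 0, 0, -0.5, 0, 0, 0, 0, 0, -3, 0, 0, 0, -4, 0, -4, 0, -4, 0, -4, 0, -3, 0, -4, 0, 0, 0, -4, 0, 0, 0, -3.5, 0, 0, 0, 0, 0, 0, 0],
  claw=0.6,
)

```text
time: 14.55
eef_pos: [0.4809, -0.1143, 0.1949]
tool_rot: [2.08, 2.354, 0.001]
wrist_force: [-0.3, 0.0, 0.0]
grip_width: 0.0512
grip_force: 0.0
```

```bash
python3 - <<'E'
from h import *
rep()
c=shot("wrist"); cv2.imwrite("pics/w3.png",c["image"][:,:,::-1]); np.save("w3.npy",c,allow_pickle=True)
t=shot("top")
for k in (c,t):
  for q in ["lid_tab","spatula_handle","spatula_butt","spatula_mid"]: print(q,[(d['p'],d['position'],B.T@(np.array(d['position'])[:2]-C)) for d in find_in(q,k)[:1]])
E
```

```text
t 14.55 box [-0.00136827 -0.13680819] z 0.1948942050284473 toolx in box [0.00645012 0.99997918] F [-0.31136853  0.04283891  0.02866963] w 0.05124722321912389 0.0 q [-0.23  0.19 -0.11  1.28  0.    1.21]
lid_tab [(0.65, [0.4606, 0.0346, 0.0758], array([-0.00216888,  0.01349503]))]
spatula_handle [(0.97, [0.4787, -0.0537, 0.0164], array([ 0.00433169, -0.07640626]))]
spatula_butt [(0.83, [0.4797, -0.0523, 0.0221], array([ 0.00550474, -0.07514771]))]
spatula_mid [(0.7, [0.4802, -0.0541, 0.0183], array([ 0.00576718, -0.07699734]))]
lid_tab [(0.71, [0.4508, 0.0988, 0.0742], array([-0.00356368,  0.07842372]))]
spatula_handle [(0.56, [0.4708, -0.0138, 0.0184], array([ 0.00167075, -0.03581883]))]
spatula_butt [(0.43, [0.4725, -0.0133, 0.0184], array([ 0.00342123, -0.03554343]))]
spatula_mid [(0.64, [0.4733, -0.0146, 0.0178], array([ 0.00404595, -0.03693616]))]
```

View pics/w3.png

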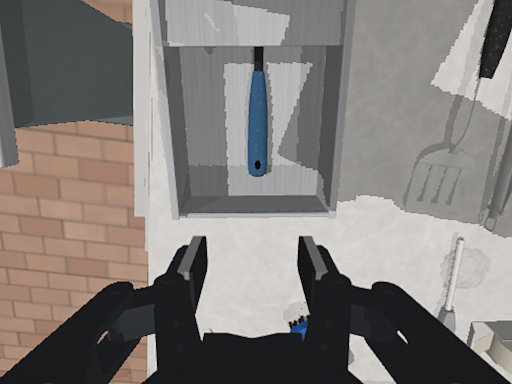

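```bash
python3 - <<'E'
from h import *
c=np.load("w3.npy",allow_pickle=True).item()
b=lambda u,v,z: B.T@(pix2w(c,u,v,z)[:2]-C)
print("lid edge",b(252,46,.075),"end wall top outer",b(178,218,.07),b(336,214,.07),"inner floor",b(193,196,.006),b(318,195,.006))
print("butt",b(257,176,.016),"handle front",b(260,72,.016), "hand mid",b(258.5,120,.02))
print(w2pix(c,c["state"]["eef_pos"]))
E
```

```text
lid edge [-0.00052959 -0.00664622] end wall top outer [-0.08648366 -0.18179862] [ 0.09399066 -0.17809289] inner floor [-0.08194046 -0.17686358] [ 0.08788539 -0.17659404]
butt [ 0.00493605 -0.14683156] handle front [ 0.00856106 -0.02324481] hand mid [ 0.00676113 -0.07659706]
[252.049523   229.08071731]
```

>>> play_rows(
  series=[2, 0.78, 0, 0.023, 2, 0, 0, 0, 0, 0, 3, 0, 0, 0, 3, 0, 0, 0, 3, 0, 0, 0, 3, 0, 0, 0, 3, 0, 0, 0, 2, 0, 0, 0, 1.5, 0, 0, 0, 1, 0, 0, 0, 0, 0],
)

```text
time: 16.15
eef_pos: [0.4826, -0.0704, -0.0008]
tool_rot: [-2.102, -2.333, 0.002]
wrist_force: [-0.6, 0.0, -0.8]
grip_width: 0.0517
grip_force: 0.0
```

>>> play_rows(
  series=[0, 0, 0.5, 0, 0, 0, 0.5, 0, 0, 0, 0.4, 0, 0, 0, 0, 0],
)

```text
time: 16.55
eef_pos: [0.4831, -0.0707, -0.0142]
tool_rot: [-2.103, -2.334, 0.0]
wrist_force: [0.4, -0.1, -0.1]
grip_width: 0.0516
grip_force: 0.0
```

```bash
python3 - <<'E'
from h import *
rep(.0064,-.097)
c=shot("wrist"); cv2.imwrite("pics/w4.png",c["image"][:,:,::-1])
E
```

```text
t 16.55 box [ 0.00653543 -0.09385694] z -0.014169537824330412 toolx in box [0.02602335 0.99966134] F [ 0.39069111 -0.06203067 -0.13267306] w 0.05158490280761912 0.0 q [-0.15  0.36 -0.47  0.75 -0.    1.32]
need tool cm [-3.14551827e-01 -5.35894787e-03  4.04548389e-06]
```

View pics/w4.png

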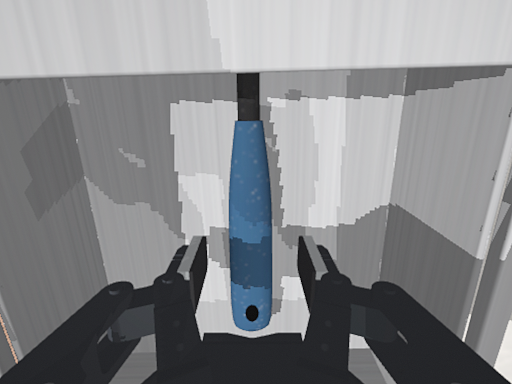

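>>> play_rows(
  series=[0, 0, 0.25, 0, 0, 0, 0, 0, 0, 0, 0, 0, 0, 0, 0, 0, 0, 0, 0, 0, 0, 0, 0, 0],
  claw=0,
  grip_force=25,
)

```text
time: 17.2
eef_pos: [0.4834, -0.0708, -0.0164]
tool_rot: [2.103, 2.334, -0.0]
wrist_force: [0.1, -0.2, -0.0]
grip_width: 0.0224
grip_force: 25.9
```

>>> play_rows(
  series=[0, 0, 0, 0, 0, 0, 0, 0],
)

```text
time: 17.4
eef_pos: [0.4833, -0.0707, -0.0164]
tool_rot: [2.103, 2.334, -0.0]
wrist_force: [-1.1, -0.0, 0.2]
grip_width: 0.0223
grip_force: 25.9
```

>>> play_rows(
  series=[0, 0, -0.5, 0, 0, 0, -0.5, 0, 0, 0, -0.5, 0, 0, 0, -0.5, 0, 0, 0, -0.5, 0, 0, 0, -0.5, 0, 0, 0, 0, 0],
)

```text
time: 18.1
eef_pos: [0.4838, -0.0708, 0.0144]
tool_rot: [2.102, 2.333, 0.001]
wrist_force: [0.9, 0.5, -1.0]
grip_width: 0.0225
grip_force: 25.8
```

>>> play_rows(
  series=[0, 0, -0.5, 0, 0, 0, -0.5, 0, 0, 0, -0.5, 0, 0, 0, 0, 0],
)

```text
time: 18.5
eef_pos: [0.4839, -0.0708, 0.0293]
tool_rot: [2.102, 2.333, 0.001]
wrist_force: [-0.6, 0.2, -0.2]
grip_width: 0.0223
grip_force: 25.8
```

```bash
python3 - <<'E'
from h import *
rep()
c=shot("wrist")
# tilt estimate: blue handle far end width/row
hsv=cv2.cvtColor(c["image"],cv2.COLOR_RGB2HSV); m=((hsv[...,0]>95)&(hsv[...,0]<125)&(hsv[...,1]>90)).astype(np.uint8)
n,l,st,ce=cv2.connectedComponentsWithStats(m); k=1+np.argmax(st[1:,4]); print("blue",st[k])
for r in range(st[k][1],st[k][1]+st[k][3],12): 
    x=np.nonzero(l[r]==k)[0]; print(r,x.min(),x.max())
print(get_state()["torque"])
E
```

```text
t 18.5 box [ 0.00722191 -0.09406808] z 0.02931668715970255 toolx in box [0.0260074  0.99966167] F [-0.59430425  0.1626557  -0.20546955] w 0.022330453743662923 25.760608960554237 q [-0.15  0.31 -0.41  0.86 -0.    1.32]
blue [ 230  120   45  215 8048]
120 251 260
132 236 264
144 235 266
156 233 267
168 232 269
180 231 270
192 231 271
204 230 272
216 231 272
228 231 272
240 232 273
252 232 272
264 232 272
276 232 272
288 232 274
300 233 272
312 233 272
324 235 270
[-0.05123957  0.05041095  0.01323774]
```

>>> play_rows(
  series=[0, 0, -0.2, 0, 0, 0, -0.2, 0, 0, 0, 0, 0],
  grip_force=20,
)

```text
time: 18.85
eef_pos: [0.4834, -0.0708, 0.0327]
tool_rot: [2.103, 2.334, -0.0]
wrist_force: [0.4, 0.6, -1.4]
grip_width: 0.0216
grip_force: 25.8
```

>>> play_rows(
  series=[0, 0, -0.2, 0, 0, 0, 0, 0],
)

```text
time: 19.05
eef_pos: [0.4834, -0.0708, 0.0347]
tool_rot: [2.103, 2.334, -0.0]
wrist_force: [-0.6, -0.8, -0.2]
grip_width: 0.0221
grip_force: 25.8
```

>>> play_rows(
  series=[0, 0, -0.2, 0, 0, 0, 0, 0],
)

```text
time: 19.25
eef_pos: [0.4834, -0.0708, 0.0367]
tool_rot: [2.103, 2.334, -0.0]
wrist_force: [-0.8, -1.0, -1.1]
grip_width: 0.0222
grip_force: 25.8
```

>>> play_rows(
  series=[0, 0, -0.2, 0, 0, 0, 0, 0],
)

```text
time: 19.45
eef_pos: [0.4833, -0.0708, 0.0387]
tool_rot: [2.103, 2.334, -0.0]
wrist_force: [-0.5, 0.5, -0.9]
grip_width: 0.0223
grip_force: 25.3
```

>>> play_rows(
  series=[0, 0, -0.2, 0, 0, 0, 0, 0],
)

```text
time: 19.65
eef_pos: [0.4834, -0.0708, 0.0408]
tool_rot: [2.103, 2.334, 0.0]
wrist_force: [0.5, -0.6, -1.7]
grip_width: 0.0224
grip_force: 24.6
```

>>> play_rows(
  series=[0, 0, -0.2, 0, 0, 0, 0, 0],
)

```text
time: 19.85
eef_pos: [0.4835, -0.0707, 0.0428]
tool_rot: [2.103, 2.334, 0.0]
wrist_force: [-0.2, -0.8, -1.4]
grip_width: 0.0222
grip_force: 24.2
```

>>> play_rows(
  series=[0, 0, -0.2, 0, 0, 0, 0, 0],
)

```text
time: 20.05
eef_pos: [0.4835, -0.0708, 0.0448]
tool_rot: [2.103, 2.334, 0.0]
wrist_force: [0.2, -0.1, -2.1]
grip_width: 0.0223
grip_force: 23.9
```

```bash
cat >> h.py <<'E'
def blue():
    c=shot("wrist")
    hsv=cv2.cvtColor(c["image"],cv2.COLOR_RGB2HSV); m=((hsv[...,0]>95)&(hsv[...,0]<125)&(hsv[...,1]>90)).astype(np.uint8)
    m[:, :200]=0; m[:,310:]=0
    n,l,st,ce=cv2.connectedComponentsWithStats(m); k=1+np.argmax(st[1:,4])
    w=[(r,(l[r]==k).sum()) for r in range(st[k][1],st[k][1]+st[k][3],20)]
    print("blue",st[k],w,"torque",get_state()["torque"])
E
python3 - <<'E'
from h import *
rep();blue()
E
```

```text
t 20.05 box [ 0.00684299 -0.09394908] z 0.04481814518693054 toolx in box [0.02603034 0.99966114] F [ 0.20904    -0.08673948 -2.07963181] w 0.022341378602547396 23.92372570146108 q [-0.15  0.29 -0.38  0.9  -0.    1.32]
blue [ 230  120   45  218 8138] [(120, np.int64(16)), (140, np.int64(30)), (160, np.int64(32)), (180, np.int64(38)), (200, np.int64(41)), (220, np.int64(42)), (240, np.int64(41)), (260, np.int64(41)), (280, np.int64(42)), (300, np.int64(42)), (320, np.int64(26))] torque [-0.12385001  0.01090667  0.03449012]
```

>>> play_rows(
  series=[0, 0, -0.25, 0, 0, 0, -0.25, 0, 0, 0, 0, 0],
)

```text
time: 20.4
eef_pos: [0.4836, -0.0708, 0.05]
tool_rot: [2.103, 2.334, 0.0]
wrist_force: [-0.4, -1.0, -1.1]
grip_width: 0.0223
grip_force: 23.4
```

>>> play_rows(
  series=[0, 0, -0.25, 0, 0, 0, -0.25, 0, 0, 0, 0, 0],
)

```text
time: 20.7
eef_pos: [0.4836, -0.0708, 0.055]
tool_rot: [2.103, 2.334, 0.0]
wrist_force: [0.0, 0.4, -1.5]
grip_width: 0.0226
grip_force: 23.0
```

>>> play_rows(
  series=[0, 0, -0.25, 0, 0, 0, -0.25, 0, 0, 0, 0, 0],
)

```text
time: 21.0
eef_pos: [0.4836, -0.0708, 0.0599]
tool_rot: [2.103, 2.334, 0.0]
wrist_force: [-0.0, -0.3, -0.7]
grip_width: 0.0226
grip_force: 22.6
```

```bash
python3 - <<'E'
from h import *
rep();blue()
E
```

```text
t 21.0 box [ 0.00692541 -0.09399054] z 0.05993961641915252 toolx in box [0.02602832 0.99966117] F [-0.00465228 -0.30391431 -0.67678922] w 0.022641561838976944 22.603983935094902 q [-0.15  0.27 -0.36  0.93 -0.    1.32]
blue [ 230  123   44  215 7955] [(123, np.int64(19)), (143, np.int64(29)), (163, np.int64(33)), (183, np.int64(37)), (203, np.int64(41)), (223, np.int64(41)), (243, np.int64(41)), (263, np.int64(41)), (283, np.int64(43)), (303, np.int64(43)), (323, np.int64(29))] torque [-0.18850583  0.02917586 -0.02623967]
```

>>> play_rows(
  series=[0, 0, -0.25, 0, 0, 0, -0.25, 0, 0, 0, -0.25, 0, 0, 0, -0.25, 0, 0, 0, 0, 0],
)

```text
time: 21.55
eef_pos: [0.4836, -0.0708, 0.07]
tool_rot: [2.103, 2.333, 0.0]
wrist_force: [-0.8, -0.3, -1.2]
grip_width: 0.0221
grip_force: 21.9
```

>>> play_rows(
  series=[-0.5, 0, -0.13, 0, -0.5, 0, -0.13, 0, -0.5, 0, -0.13, 0, -0.5, 0, -0.13, 0],
)

```text
time: 21.95
eef_pos: [0.4855, -0.0912, 0.0749]
tool_rot: [2.103, 2.334, -0.0]
wrist_force: [-0.9, -0.1, -0.5]
grip_width: 0.0227
grip_force: 21.9
```

>>> play_rows(
  series=[-0.5, 0, -0.13, 0, -0.5, 0, -0.13, 0, -0.5, 0, -0.13, 0, -0.5, 0, -0.13, 0, -0.5, 0, -0.13, 0, -0.5, 0, -0.13, 0],
)

```text
time: 22.55
eef_pos: [0.4886, -0.1209, 0.0827]
tool_rot: [2.103, 2.334, -0.0]
wrist_force: [-0.6, -0.5, -1.3]
grip_width: 0.0222
grip_force: 21.9
```

```bash
python3 - <<'E'
from h import *
rep();blue()
E
```

```text
t 22.55 box [ 0.00539856 -0.14427652] z 0.08268172830915796 toolx in box [0.02595399 0.99966313] F [-0.60427629 -0.52557707 -1.34607767] w 0.0221873614186754 21.948426502804068 q [-0.24  0.28 -0.29  1.   -0.    1.22]
blue [ 230  125   45  213 7792] [(125, np.int64(9)), (145, np.int64(27)), (165, np.int64(33)), (185, np.int64(37)), (205, np.int64(39)), (225, np.int64(41)), (245, np.int64(41)), (265, np.int64(41)), (285, np.int64(43)), (305, np.int64(43)), (325, np.int64(29))] torque [-0.12178755 -0.07248319  0.00080471]
```

>>> play_rows(
  series=[-0.7, 0, -0.2, 0, -0.7, 0, -0.2, 0, -0.7, 0, -0.2, 0, -0.7, 0, -0.2, 0, -0.7, 0, -0.2, 0, -0.7, 0, -0.2, 0, -0.7, 0, -0.2, 0, -0.7, 0, -0.2, 0],
)

```text
time: 23.4
eef_pos: [0.4944, -0.1768, 0.0988]
tool_rot: [2.103, 2.334, -0.0]
wrist_force: [0.1, -0.2, -0.1]
grip_width: 0.0227
grip_force: 21.9
```

>>> play_rows(
  series=[-0.7, 0, -0.2, 0, -0.7, 0, -0.2, 0, -0.7, 0, -0.2, 0, -0.7, 0, -0.2, 0, -0.7, 0, -0.2, 0, -0.7, 0, -0.2, 0, -0.7, 0, -0.2, 0, -0.7, 0, -0.2, 0],
)

```text
time: 24.2
eef_pos: [0.5002, -0.2324, 0.1148]
tool_rot: [2.103, 2.334, -0.0]
wrist_force: [-1.2, 0.0, -2.0]
grip_width: 0.0225
grip_force: 21.9
```

```bash
python3 - <<'E'
from h import *
rep();blue()
for n in("scene","top"):
  k=shot(n)
  for q in ["lid_tab","spatula_handle","spatula_tip"]: print(n,q,[(d['p'],d['position'],B.T@(np.array(d['position'])[:2]-C)) for d in find_in(q,k)[:1]])
E
```

```text
t 24.2 box [ 0.00252396 -0.25642442] z 0.11477653233942428 toolx in box [0.02598568 0.99966231] F [-1.24469141  0.03442158 -1.96846349] w 0.022500620722800596 21.94834723155509 q [-0.43  0.33 -0.13  1.12 -0.    1.03]
blue [ 230  125   45  213 7779] [(125, np.int64(10)), (145, np.int64(27)), (165, np.int64(33)), (185, np.int64(37)), (205, np.int64(39)), (225, np.int64(41)), (245, np.int64(41)), (265, np.int64(41)), (285, np.int64(43)), (305, np.int64(43)), (325, np.int64(29))] torque [-0.12152097 -0.01765471 -0.01335479]
scene lid_tab []
scene spatula_handle [(0.67, [0.4858, -0.123, 0.1088], array([ 0.00238813, -0.1460419 ]))]
scene spatula_tip [(0.82, [0.4924, -0.1233, 0.1031], array([ 0.00889355, -0.14719495]))]
top lid_tab [(0.85, [0.4486, 0.1006, 0.0766], array([-0.00551177,  0.08049373]))]
top spatula_handle [(0.67, [0.4837, -0.0502, 0.0806], array([ 0.00974322, -0.07358396]))]
top spatula_tip [(0.96, [0.4852, -0.0513, 0.0787], array([ 0.01108797, -0.07486913]))]
```

>>> play_rows(
  series=[-0.7, 0, -0.2, 0, -0.7, 0, -0.2, 0, -0.7, 0, -0.2, 0, -0.7, 0, -0.2, 0, -0.7, 0, -0.2, 0, -0.7, 0, -0.2, 0, -0.7, 0, -0.2, 0, -0.7, 0, -0.2, 0, 0, 0, -0.5, 0, 0, 0, -1, 0, 0, 0, -1, 0, 0, 0, -1, 0],
  grip_force=30,
)

```text
time: 25.85
eef_pos: [0.5061, -0.2873, 0.1669]
tool_rot: [2.102, 2.334, 0.0]
wrist_force: [-0.1, 1.1, -1.0]
grip_width: 0.0217
grip_force: 31.9
```

>>> play_rows(
  series=[0, 0, -1, 0, 0, 0, -1, 0, 0, 0, -1, 0, 0, 0, -1, 0, 0, 0, -1, 0, 0, 0, -1, 0, 0, 0, -1, 0, 0, 0, -1, 0, 0, 0, -1, 0, 0, 0, -0.5, 0, 0, 0, 0, 0, 0, 0, 0, 0],
)

```text
time: 27.05
eef_pos: [0.5059, -0.2875, 0.2603]
tool_rot: [-2.103, -2.334, 0.0]
wrist_force: [-0.1, -0.4, -0.3]
grip_width: 0.0219
grip_force: 31.9
```

>>> play_rows(
  series=[0, 0, -1, 0, 0, 0, -1, 0, 0, 0, -1, 0, 0, 0, -1, 0, 0, 0, -1, 0, 0, 0, -0.5, 0, 0, 0, 0, 0, 0, 0, 0, 0, 0, 0, 0, 0, 0, 0, 0, 0],
)

```text
time: 28.05
eef_pos: [0.5058, -0.2874, 0.3152]
tool_rot: [-2.102, -2.333, 0.0]
wrist_force: [0.2, 0.2, -0.8]
grip_width: 0.0221
grip_force: 31.9
```

```bash
python3 - <<'E'
from h import *
rep();blue()
for n in("scene","top"):
  k=shot(n)
  for q in ["lid_tab","spatula_handle","spatula_tip","scrubber","timer","peeler"]: print(n,q,[(d['p'],d['position'],B.T@(np.array(d['position'])[:2]-C)) for d in find_in(q,k)[:1]])
E
```

```text
t 28.05 box [ 0.00089478 -0.31168284] z 0.3151506828103812 toolx in box [0.02603494 0.99966095] F [ 0.15712869  0.24085052 -0.77626855] w 0.022064830226788925 31.931999269945663 q [-0.52  0.34  0.4   1.64 -0.    0.95]
blue [ 230  125   45  213 7790] [(125, np.int64(14)), (145, np.int64(27)), (165, np.int64(33)), (185, np.int64(37)), (205, np.int64(39)), (225, np.int64(41)), (245, np.int64(41)), (265, np.int64(41)), (285, np.int64(43)), (305, np.int64(43)), (325, np.int64(29))] torque [-0.05302182  0.00249219  0.00468295]
scene lid_tab [(0.79, [0.4502, 0.0929, 0.0769], array([-0.00492346,  0.07265129]))]
scene spatula_handle [(0.75, [0.4922, -0.1982, 0.3183], array([-0.00101436, -0.22143701]))]
scene spatula_tip [(0.69, [0.4975, -0.1941, 0.3107], array([ 0.00477242, -0.21805867]))]
scene scrubber [(0.75, [0.6178, -0.4083, 0.0335], array([ 0.09628968, -0.44604622]))]
scene timer [(0.86, [0.5779, -0.5308, 0.0286], array([ 0.04084618, -0.56234015]))]
scene peeler []
top lid_tab [(0.72, [0.4484, 0.1032, 0.0732], array([-0.00537304,  0.08309772]))]
top spatula_handle [(0.75, [0.49, -0.1133, 0.2838], array([ 0.00781015, -0.13696821]))]
top spatula_tip [(0.74, [0.4908, -0.1081, 0.2835], array([ 0.00927749, -0.1319158 ]))]
top scrubber [(0.24, [0.4948, -0.1076, 0.2852], array([ 0.01330856, -0.13193855]))]
top timer []
top peeler [(0.49, [0.4586, 0.3714, 0.0131], array([0.03950877, 0.34771235]))]
```

The spatula is held about 0.28–0.34 m up and steady. The lid is open and the other things haven't moved.

```bash
python3 -c "
from cell import *
print(job_done())"
```

```text
the job is handed in; nothing more can be done
None
```

The job is handed in, but no verdict came back: the lid was pushed to its end stop, and the spatula came out handle first and is held steady, its lowest part by my estimate at least 25 cm above the bench. The wrist force stayed near 2 N while drawing it out, and the scrubber, timer and peeler were found where they started.

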